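Door-entry handset back into its leaning dock

ROBOT

A 6-joint arm with a two-finger parallel gripper is mounted at the origin on the work surface. World frame = base frame: x ahead of the robot, y to its left, z up, the work surface at z = 0. Lengths are in m, angles in rad, forces in N, time in s.
With the tool pointing down it reaches from about 0.35 to 0.775 m from the base axis. Payload 5.5 kg.
Tool frame: the origin (TCP) lies between the finger pads; the fingertips stand ahead of it and the grasp point (between the pads) lies 8 mm behind it (env.tip_extent is the z of the fingertips in the tool frame, in m); z points along the fingers, y is the line along which they close (so a half turn about z gives the same grasp; the last joint's range is limited). The gripper opens to 85 mm and grips with 20 to 120 N. Pads are 22 mm wide; open, the fingers measure 114 mm over their backs; the gripper's body (76 mm by 85 mm) begins 54 mm behind the grasp point. The pads swing forward as they close: fully open they stand 13 mm farther back than shut.
Start: joints at [-1.281, 0.313, 0.046, 1.304, 0, 1.431], TCP at [0.24, -0.523, 0.242] pointing down, gripper open.
Joint ranges: [-2.76, 2.76], [-0.86, 1.69], [-1.03, 1.26], [-2.2, 2.34], [-1.47, 1.5], [-3.14, 3.14]. Speed limits (rad/s): [2.57, 2.57, 3.14, 3.14, 3.14, 3.14].

INTERFACE

Orientations are given as [roll, pitch, yaw] about the fixed x, y, z axes, in that order (R = Rz(yaw) Ry(pitch) Rx(roll)).
In Python, from cell import env gives the robot as it stands.
- The arm moves only by the shell command python3 -m handwheel 'ROWS' [OPENING]. ROWS is JSON, a list that holds one entry, the list of rows, each a list of 4 numbers: the shift along the tool's x, y, z in m, then the turn about the tool's z in rad. In form: [[[dx, dy, dz, spin], ...]]. A call has 1 to 20 rows; each row shifts and turns the commanded pose from where the row before left it, along the tool's axes as they then stand; what a row does not reach is not made up. A row lasts 1/10 s, in which the tool goes at most 50 mm and 8.59 degrees, less where a joint would pass 70% of its speed; a pose out of reach is approached as far as the arm can. A call with a gripper value outside its range is refused whole. OPENING is the finger opening in m, from 0 to 0.0854, set as the call begins (- or left out, the last holds). The fingers move at their own pace and stop on an object; the grip force is fixed at half the most. Time passes only in rows, so rows that do not move let the fingers close. It gives the time, the measured TCP pose, the force, the opening and the grip force at its end, in the units of the state.
- env.state(): the state, without advancing time (a new reading comes with each control period).
- env.read_camera(name): name is "side" or "top"; returns a dict with "image" (480x640x3 uint8, blue, green, red), "fov_y" (degrees; the focal length in pixels is half the picture's height over the tangent of half this angle, whatever the lens; pixels are square), "cx", "cy" (the principal point, pixels), "k1" (the pictures are not rectified: a ray, as slopes to the right and down, at radius r is drawn at 1 + k1 r^2 times it, then the intrinsics apply), "world_from_camera" (4x4, takes a point from camera to world coordinates). Camera axes: x right, y down, z forward; pixel columns grow to the right and rows downward; lengths in m; the calibration is good to about 2 mm. A picture is of the moment at which its call begins. There is no depth.
- env.close_job(): hands the job in; it is judged then, once.
The state is a dict: "clock": time; "joint_pos": joint angles; "joint_velocities": joint speeds; "joint_torque": joint torques, N m; "tool_pos": TCP position; "tcp_rot": TCP orientation; "ft_force": force on the tool from outside, world axes, zero at the start; "moment": the same for the moment, N m; "finger_gap": finger opening in m; "grasp_force": force on a finger pad.
Only numpy, scipy, OpenCV 4.12 (cv2) and the standard library are available. Lean on these libraries where they do the work, as an engineer would, in place of code of your own. Each camera call takes 0.05 s, during which the arm holds its last target. There are 200 camera calls.

TASK

Take the white door-entry handset out of the wooden letter rack and slide it, screen still facing the room (away from the robot) and right way up, into the leaning slot of the grey charging dock; the slot sits on an adjustable carriage, so feel for it. Press the handset gently but firmly down past the stiff copper plug until it is fully home on the slot floor, then let go. Leave the other things on the shelf undisturbed.

Things in the scene. Friction and masses are not known exactly. Their poses are not given: they have to be found in the camera images.
- handset: Flat white slab 12 mm thick (its x), 110 mm wide (its y), 150 mm tall (its z), about 220 g, with a dark screen on its +x face. Origin: centre of its bottom edge; z points up along the slab to its top edge. At the start it stands upright in the rack.
- screen (a point): Centre of the handset's dark screen: 6 mm in +x and 88 mm up from the handset's origin.
- rack: Fixed oak letter rack, 160 mm (y) by 56 mm (x); origin at table level. The handset stands on its 12 mm thick floor in the compartment from x -7 to +11 mm, with walls up to 57 mm (+x side) and 67 mm (-x side) above the table. Cards up to 97 mm high are fixed in the other compartment (x -31 to -13 mm).
- dock: Foot of the fixed grey charging dock, 150 (x) by 145 (y) by 16 mm; origin at table level under its centre, x to the room. It bears a stiff carriage with the slot, set anywhere up to 14 mm either way along x; this setting is not reported. Mid-setting: centre of slot floor at (20, 0, 35) mm. Up and out of the slot is 32 degrees from z, leaning to -x (the robot).
- shoe (a joint): Stiff copper plug amid the slot floor, 9 by 36 mm, that slides down into the floor: 0 = standing 12 mm proud, 0.012 = level with the floor (the handset then rests on the floor). It resists with about 6 N, more than the handset's weight, and stays where it is left. It may start up to 3 mm down.
- paperweight: Turquoise glass paperweight, a dome of 72 mm diameter and 47 mm high; origin under its centre. Leave it alone.
- key_bowl: Round stainless steel key bowl, 136 mm diameter, 45 mm high; origin under its centre. Leave it alone.
- coat_brush: Wooden coat brush, 45 (x) by 150 (y) by 36 mm, bristles down; origin under its centre. Leave it alone.
- doorstop: Black plastic doorstop wedge, 120 (x) by 40 (y) by up to 29 mm; origin under its centre. Leave it alone.
- bulldog_clip: Steel bulldog clip lying flat, about 80 (x) by 75 (y) by 31 mm; origin under its centre. Leave it alone.
- polish_tin: Round red shoe polish tin, 84 mm diameter, 28 mm high; origin under its centre. Leave it alone.
- slot_mid (a point): Fixed point of the dock at (20, 0, 35) mm: where the slot floor's centre is at mid-setting. Slot 15 mm across, 115 mm long (dock y), 46 mm deep along the lean: straight walls for 40 mm, then a lead-in widening it by 3 mm a side; beside it flat shoulders reach 24 mm from the slot's middle. A seated handset has its origin at the slot floor's centre, parallel to the slot, +x side up and to the room.
There are look-alikes about, which are no part of the job. There is more than one size of the handset; the job needs the largest.

How it is judged:
By the outcome, as a careful person would: the job done as asked, in the order asked, and still so for the second after the job is handed in, with the robot touching nothing.
It also fails if it takes over 58 s, if anything falls off the work surface, if the arm or the gripper's body presses on something with over 40 N, if the wrist force passes 120 N, or if a joint passes its speed limit or range.

## Working session

There is one attempt and no reset: what is moved stays moved. The work goes in short steps, Python scripts to look and compute and a shell command to move; the robot and the scene stay as the last step left them, time stands still between calls to the robot, and variables do not carry over. Pictures are saved under pics/ and viewed, at most 10 in all, crops included, and the job is handed in when it is done.

```bash
ls; mkdir -p pics
python3 - <<'E'
from cell import env
import cv2
print(env.state(), env.tip_extent)
for n in("side","top"):
    c=env.read_camera(n); cv2.imwrite(f"pics/{n}0.png",c["image"])
    print({k:v for k,v in c.items() if k!="image"})
E
```

```text
pics
{'clock': 0.0, 'joint_pos': array([-1.28058119e+00,  3.13972919e-01,  4.49561553e-02,  1.30359171e+00,
        5.07997324e-06,  1.43118150e+00]), 'joint_velocities': array([-0.00015162,  0.00128013,  0.00053829,  0.00075531, -0.00072147,
       -0.00191255]), 'joint_torque': array([-1.07031294e-03, -4.80622101e+01,  2.98534763e+01,  1.94330671e-02,
       -2.54894712e-04, -3.17886688e-06]), 'tool_pos': array([ 0.2394526 , -0.52222056,  0.24141515]), 'tcp_rot': array([-3.13979885e+00, -2.57211818e-04,  4.29829724e-01]), 'ft_force': array([ 0.29534317, -0.98225527,  0.1559608 ]), 'moment': array([0.01981436, 0.00768395, 0.01519292]), 'grasp_force': 0.0, 'finger_gap': 0.08541811343755082} 0.011
{'fov_y': 56.40448658218769, 'cx': 316.5068463656994, 'cy': 238.73806377619343, 'k1': -0.015052053178633883, 'world_from_camera': array([[-0.90055169, -0.23457459,  0.36603472,  0.19164897],
       [-0.434101  ,  0.43923007, -0.78653243,  0.76101454],
       [ 0.02372707, -0.86720915, -0.49737845,  0.59873239],
       [ 0.        ,  0.        ,  0.        ,  1.        ]])}
{'fov_y': 56.29191129632189, 'cx': 320.9173935595588, 'cy': 242.25733458834083, 'k1': -0.11137273708009902, 'world_from_camera': array([[-0.00397663, -0.99892051,  0.04628166,  0.4963829 ],
       [-0.99998459,  0.00415165,  0.00368618, -0.01782526],
       [-0.00387435, -0.04626629, -0.99892163,  0.97563139],
       [ 0.        ,  0.        ,  0.        ,  1.        ]])}
```

View pics/side0.png

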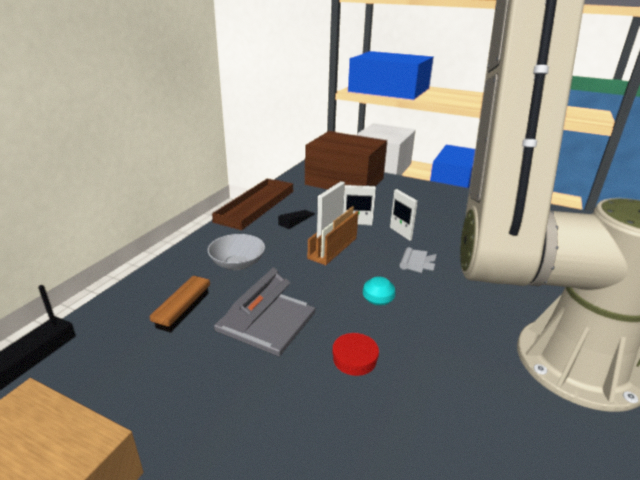

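View pics/top0.png

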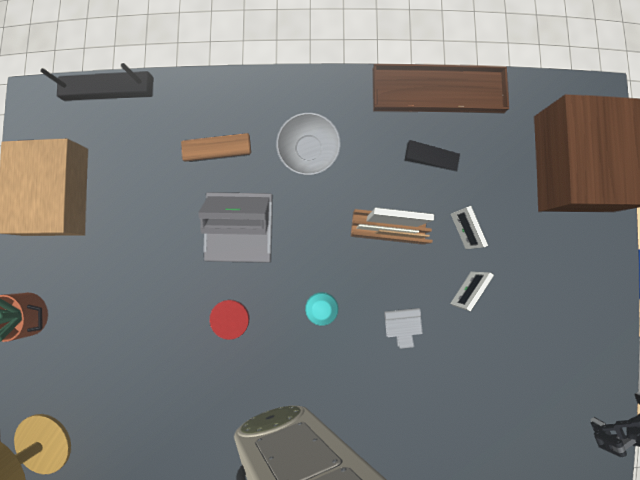

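The top view shows the rack at about (392,225) with a tall white handset, top edge x 370–433 and y ≈ 214. The dock is at (238,228), with its slot carriage on the room side.

Handset candidates:
- (400,215), in the rack. It is about 63 px wide, roughly 110 mm at z = 0.162, and it is the only one standing in the rack. This one fits.
- (468,228) and (472,290), free-standing and visibly smaller.

I'll confirm with an enlarged crop.

```bash
cat > h.py <<'E'
import numpy as np, cv2
from cell import env
class Cam:
    def __init__(s,n):
        c=env.read_camera(n); s.img=c["image"]; s.f=240/np.tan(np.radians(c["fov_y"]/2))
        s.K=np.array([[s.f,0,c["cx"]],[0,s.f,c["cy"]],[0,0,1]]); s.d=np.array([c["k1"],0,0,0.]); s.T=c["world_from_camera"]
    def ray(s,p):
        q=cv2.undistortPoints(np.array(p,float).reshape(-1,1,2),s.K,s.d).reshape(-1,2)
        return np.c_[q,np.ones(len(q))]@s.T[:3,:3].T
    def onz(s,p,z):
        r=s.ray(p); o=s.T[:3,3]; return o+r*((z-o[2])/r[:,2])[:,None]
    def pix(s,P):
        Ti=np.linalg.inv(s.T); rv,_=cv2.Rodrigues(Ti[:3,:3])
        return cv2.projectPoints(np.array(P,float).reshape(-1,1,3),rv,Ti[:3,3],s.K,s.d)[0].reshape(-1,2)
def crop(img,x0,y0,w,h,k): return cv2.resize(img[y0:y0+h,x0:x0+w],None,fx=k,fy=k,interpolation=cv2.INTER_CUBIC)
E
python3 - <<'E'
from h import *
t=Cam("top"); s=Cam("side")
a=crop(t.img,345,180,155,70,5); b=crop(t.img,190,180,95,90,4); c=crop(s.img,205,170,220,190,2)
o=np.zeros((600,800,3),np.uint8); o[:350,:775]=a; o=np.vstack([o[:350],np.zeros((250,800,3),np.uint8)])
b=crop(t.img,195,185,85,60,4)
o[355:595,:340]=b; o[355:595,345:785]=crop(s.img,205,240,110,60,4)
cv2.imwrite("pics/crop1.png",o)
g=t.img.astype(int); m=((g.min(2)>185)).astype(np.uint8); m[:,:345]=0;m[:, 445:]=0;m[:190]=0;m[250:]=0
n,l,st,ce=cv2.connectedComponentsWithStats(m)
for i in range(1,n):
    if st[i,4]>15:
        pts=np.argwhere(l==i)[:,::-1].astype(np.float32); r=cv2.minAreaRect(pts); print(st[i],r)
        bp=cv2.boxPoints(r); print(bp.round(1).tolist()); print(t.onz(bp,.162).round(4).tolist())
E
```

```text
[374 208  60  12 365] ((403.5914611816406, 213.67681884765625), (59.633033752441406, 6.073733806610107), 6.34019136428833)
[[373.6000061035156, 213.39999389648438], [374.29998779296875, 207.39999389648438], [433.6000061035156, 214.0], [432.8999938964844, 220.0]]
[[0.5864, -0.1112, 0.162], [0.5974, -0.1125, 0.162], [0.5852, -0.2215, 0.162], [0.5741, -0.2201, 0.162]]
[359 225  60   7  84] ((388.4971008300781, 228.0266876220703), (59.3031120300293, 1.4510048627853394), 6.170175075531006)
[[358.8999938964844, 225.60000610351562], [359.1000061035156, 224.10000610351562], [418.1000061035156, 230.5], [417.8999938964844, 231.89999389648438]]
[[0.5642, -0.0841, 0.162], [0.5668, -0.0844, 0.162], [0.5548, -0.1923, 0.162], [0.5522, -0.192, 0.162]]
```

View pics/crop1.png

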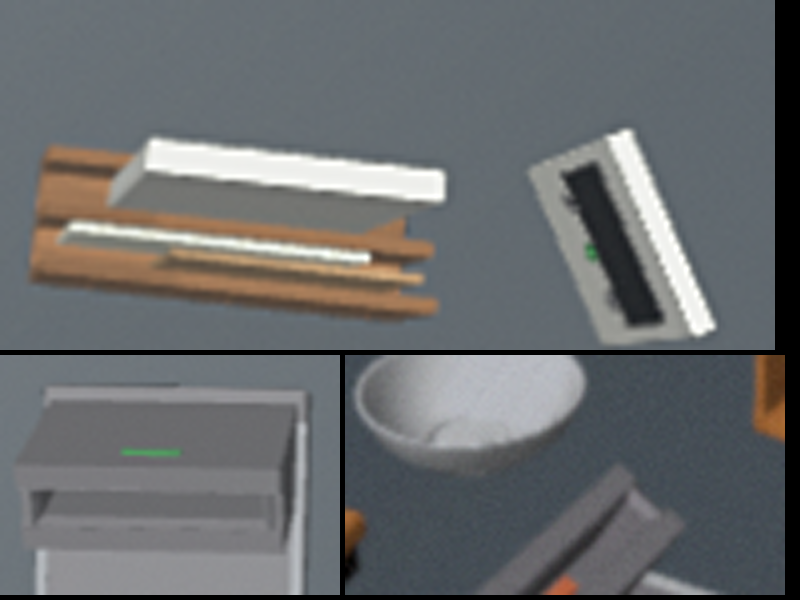

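The crop confirms the rack handset is the largest: about 110 mm wide and 11 mm thick, plain back towards the robot. The look-alike at (468,228) is shorter and shows its screen.

Next I'll measure the dock.

Run:
```python
from h import *
ims=[Cam("top") for _ in range(6)]; t=ims[0]; t.img=np.mean([i.img for i in ims],0).astype(np.uint8)
hsv=cv2.cvtColor(t.img,cv2.COLOR_BGR2HSV)
m=((hsv[...,1]<28)).astype(np.uint8); m[:,:185]=0;m[:,285:]=0;m[:185]=0;m[275:]=0
m=cv2.morphologyEx(m,cv2.MORPH_OPEN,np.ones((3,3)))
print(m.sum(), cv2.minAreaRect(np.argwhere(m)[:,::-1].astype(np.float32)))
ys,xs=np.where(m); print(xs.min(),xs.max(),ys.min(),ys.max())
g=cv2.GaussianBlur(t.img,(0,0),.6).mean(2)
for x in (215,225,240,250,258): print(x,[int(v) for v in t.img[188:270,x].mean(1)])
for y in (225,240,250,258): print(y,[int(v) for v in t.img[y,192:282].mean(1)])
c=crop(t.img,195,185,85,80,7); cm=crop(m*255,195,185,85,80,2)
c[-160:,-170:]=cm[...,None]
for i in range(0,85,10): cv2.putText(c,str(195+i),(i*7,10),0,.35,(0,255,255))
for i in range(0,80,10): cv2.putText(c,str(185+i),(0,i*7+4),0,.35,(0,255,255))
cv2.imwrite("pics/dock.png",c)
```

```text
5583 ((234.5, 229.0), (88.0, 99.0), 90.0)
185 284 185 273
215 [117, 117, 117, 116, 112, 143, 149, 148, 121, 106, 106, 106, 107, 106, 107, 106, 106, 106, 107, 107, 106, 107, 107, 106, 111, 124, 124, 123, 124, 125, 127, 108, 106, 107, 107, 106, 108, 121, 131, 129, 115, 122, 124, 123, 122, 128, 147, 147, 146, 146, 146, 146, 147, 146, 146, 145, 145, 146, 146, 146, 146, 145, 146, 146, 146, 146, 146, 146, 146, 146, 147, 147, 132, 108, 112, 114, 113, 114, 113, 113, 112, 113]
225 [117, 117, 118, 116, 103, 138, 148, 148, 128, 107, 106, 107, 106, 106, 106, 107, 106, 107, 107, 107, 105, 107, 106, 105, 108, 124, 124, 123, 123, 125, 128, 107, 106, 107, 107, 106, 107, 116, 132, 131, 125, 123, 123, 124, 123, 127, 142, 146, 146, 146, 146, 146, 146, 146, 146, 146, 145, 146, 146, 146, 146, 146, 146, 146, 146, 146, 146, 146, 146, 146, 146, 148, 139, 114, 111, 113, 113, 112, 112, 113, 112, 113]
240 [117, 116, 117, 116, 115, 141, 148, 147, 137, 107, 105, 106, 106, 107, 107, 106, 107, 107, 107, 107, 104, 99, 106, 106, 108, 121, 125, 124, 124, 123, 123, 115, 106, 106, 106, 107, 105, 112, 132, 129, 119, 123
[... 2141 characters left out ...]
46, 146, 146, 146, 146, 146, 146, 146, 146, 146, 146, 146, 146, 146, 146, 146, 146, 146, 147, 146, 146, 146, 146, 147, 146, 146, 145, 146, 146, 146, 146, 146, 146, 146, 145, 165, 183, 173, 127, 95, 110, 112, 112, 112, 111, 111, 112, 111, 110, 111]
258 [114, 114, 114, 114, 114, 114, 115, 114, 114, 114, 114, 117, 138, 147, 147, 147, 147, 147, 147, 146, 147, 147, 146, 147, 147, 147, 147, 147, 147, 146, 147, 146, 146, 146, 146, 147, 146, 147, 146, 146, 146, 147, 146, 146, 147, 147, 147, 146, 146, 147, 146, 147, 147, 146, 147, 146, 147, 147, 147, 147, 147, 147, 147, 147, 147, 146, 146, 147, 147, 147, 146, 147, 146, 146, 146, 148, 149, 126, 85, 94, 111, 111, 111, 111, 111, 111, 111, 110, 111, 110]
```

View pics/dock.png

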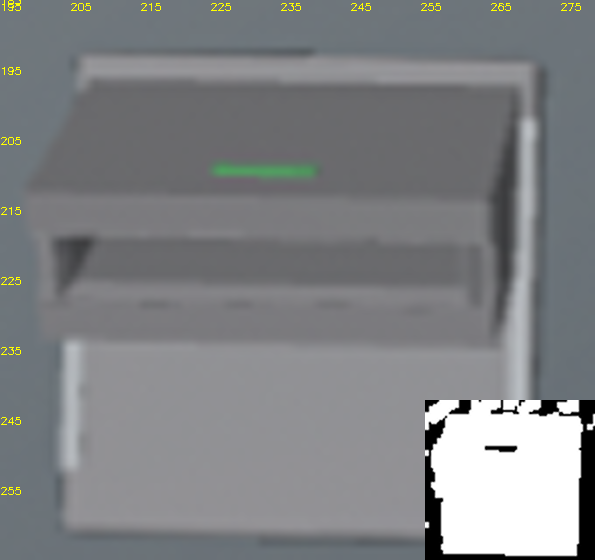

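Run:
```python
from h import *
from scipy.optimize import least_squares
t=Cam("top")
C=t.onz([[203.6,260.3],[269.3,261.6],[271.4,193.8],[206.6,192.7]],.016); print(C.round(4))
mod=np.array([[-75,72.5],[-75,-72.5],[75,-72.5],[75,72.5]])/1000
f=lambda p: (np.c_[np.cos(p[2])*mod[:,0]-np.sin(p[2])*mod[:,1]+p[0],np.sin(p[2])*mod[:,0]+np.cos(p[2])*mod[:,1]+p[1]]-C[:,:2]).ravel()
r=least_squares(f,[.57,.16,0]); x,y,w=r.x; print(r.x,(f(r.x)*1000).round(1))
L=np.radians(32);u=np.array([-np.sin(L),0,np.cos(L)]);n=np.array([np.cos(L),0,np.sin(L)])
R=np.array([[np.cos(w),-np.sin(w),0],[np.sin(w),np.cos(w),0],[0,0,1]])
for d in(-14,-7,0,7,14):
    P=[]
    for Y in(-30,30):
        for k,h in((24,46),(10.5,46),(-7.5,40),(-10.5,46),(-24,46)):
            P.append(R@((np.array([20+d,Y,35])+h*u+k*n)/1000)+[x,y,0])
    print(d,t.pix(P).round(1).tolist())
```

```text
[[0.5029 0.2389 0.016 ]
 [0.4998 0.0964 0.016 ]
 [0.646  0.0922 0.016 ]
 [0.6497 0.2338 0.016 ]]
[ 0.57462596  0.16532377 -0.0280389 ] [-1.3  1.  -2.2 -1.5  1.5 -1.5  1.9  1.9]
-14 [[245.8, 223.4], [246.2, 229.4], [247.2, 235.9], [246.8, 238.6], [247.2, 244.4], [216.1, 222.8], [216.7, 228.8], [218.1, 235.2], [217.7, 237.9], [218.3, 243.7]]
-7 [[245.9, 220.0], [246.3, 226.0], [247.3, 232.5], [246.9, 235.1], [247.3, 240.9], [216.2, 219.3], [216.8, 225.3], [218.3, 231.8], [217.8, 234.5], [218.4, 240.3]]
0 [[246.0, 216.5], [246.4, 222.5], [247.4, 229.0], [247.0, 231.7], [247.5, 237.5], [216.3, 215.8], [216.9, 221.9], [218.4, 228.4], [217.9, 231.0], [218.5, 236.8]]
7 [[246.1, 213.0], [246.5, 219.0], [247.5, 225.6], [247.2, 228.3], [247.6, 234.1], [216.4, 212.4], [217.1, 218.4], [218.5, 225.0], [218.0, 227.6], [218.6, 233.5]]
14 [[246.2, 209.5], [246.6, 215.6], [247.6, 222.2], [247.3, 224.9], [247.7, 230.7], [216.6, 208.9], [217.2, 215.0], [218.6, 221.6], [218.1, 224.2], [218.7, 230.1]]
```

The dock fit is consistent: yaw −0.028, with all the slot edges matching a carriage offset of about +7 mm. Moving above the handset.

```bash
python3 -m handwheel '[[[0,0,0,-0.147],[0,0,0,-0.147],[0,0,0,-0.147],[0,0,0,-0.147],[0,0,0,-0.147],[0,0,0,-0.147],[0,0,0,-0.146]]]' 0.0854
python3 -m handwheel '[[[0.0327,0.0253,0,0],[0.0327,0.0253,0,0],[0.0327,0.0253,0,0],[0.0327,0.0253,0,0],[0.0327,0.0253,0,0],[0.0327,0.0253,0,0],[0.0327,0.0253,0,0],[0.0327,0.0253,0,0],[0.0327,0.0253,0,0],[0.0327,0.0253,0,0],[0.0327,0.0253,0,0],[0.0327,0.0253,0,0],[0,0,0,0]]]'
python3 - <<'E'
from h import *
t=Cam("top")
print(t.onz([[198.9,213],[265,213.5]],.0867),t.onz([[202.4,219],[264.3,219.5]],.0796))
E
```

```text
clock: 1.25
tool_pos: [0.2396, -0.5227, 0.2424]
tcp_rot: [3.142, 0.0, 1.464]
ft_force: [-0.0, 0.6, 0.2]
finger_gap: 0.0856
grasp_force: 0.0
clock: 2.55
tool_pos: [0.5882, -0.1634, 0.2419]
tcp_rot: [3.141, -0.001, 1.463]
ft_force: [0.2, -0.1, -0.5]
finger_gap: 0.0855
grasp_force: 0.0
[[0.59744758 0.23043436 0.0867    ]
 [0.59546172 0.09677715 0.0867    ]] [[0.58599416 0.22505708 0.0796    ]
 [0.58414647 0.09906337 0.0796    ]]
```

```bash
python3 -m handwheel '[[[-0.003,-0.002,0.03,0.005],[0,0,0.03,0],[0,0,0.025,0],[0,0,0.02,0],[0,0,0.011,0],[0,0,0,0]]]'
python3 -m handwheel '[[[0,0,0,0],[0,0,0,0],[0,0,0,0],[0,0,0,0],[0,0,0,0],[0,0,0,0],[0,0,0,0],[0,0,0,0],[0,0,0,0],[0,0,0,0]]]' 0.0
```

```text
clock: 3.2
tool_pos: [0.5816, -0.1702, 0.1248]
tcp_rot: [-3.139, -0.001, 1.452]
ft_force: [-0.6, -0.1, 1.3]
finger_gap: 0.0852
grasp_force: 0.0
clock: 4.2
tool_pos: [0.5838, -0.17, 0.1269]
tcp_rot: [3.14, 0.0, 1.453]
ft_force: [1.2, -0.1, 4.6]
finger_gap: 0.0113
grasp_force: 59.7
```

```bash
python3 -m handwheel '[[[0,0,-0.005,0],[0,0,-0.01,0],[0,0,-0.02,0],[0,0,-0.03,0],[0,0,-0.03,0],[0,0,-0.015,0],[0,0,0,0],[0,0,0,0]]]'
python3 - <<'E'
from h import *
t=Cam("top");s=Cam("side")
for i in range(3): print(env.state()["tool_pos"].round(4),env.state()["ft_force"].round(1), env.state()["moment"].round(2)); t=Cam("top")
o=np.hstack([crop(t.img,340,150,130,100,3),crop(s.img,290,90,130,100,3)])
cv2.imwrite("pics/lift.png",o)
E
```

```text
clock: 5.0
tool_pos: [0.5828, -0.1697, 0.2358]
tcp_rot: [-3.141, -0.0, 1.453]
ft_force: [-0.5, 0.0, -1.7]
finger_gap: 0.0112
grasp_force: 59.0
[ 0.5823 -0.1694  0.2346] [-0.4  0.2 -2.2] [-0.03 -0.01  0.02]
[ 0.5823 -0.1695  0.2346] [ 0.3  0.2 -1.3] [ 0.02  0.03 -0.02]
[ 0.5824 -0.1695  0.2347] [-0.1  0.6 -1.8] [-0.01  0.06  0.  ]
```

View pics/lift.png

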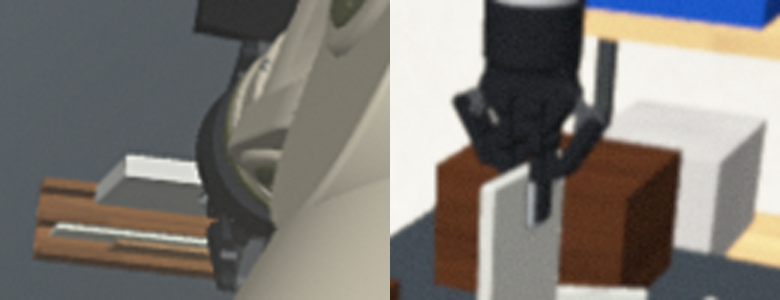

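Run:
```python
from h import *
t=Cam("top"); g=t.img.astype(int)
m=(g.min(2)>185).astype(np.uint8); m[:,:345]=0;m[:,405:]=0;m[:190]=0;m[215:]=0
p=np.argwhere(m)[:,::-1].astype(np.float32); r=cv2.minAreaRect(p); b=cv2.boxPoints(r); print(b.round(1).tolist())
for z in(.268,.271): print(t.onz(b,z).round(4).tolist())
print(env.state()["tool_pos"])
```

```text
[[381.29998779296875, 207.6999969482422], [382.1000061035156, 201.1999969482422], [404.70001220703125, 203.89999389648438], [404.0, 210.3000030517578]]
[[0.5837, -0.1114, 0.268], [0.594, -0.1127, 0.268], [0.5897, -0.1488, 0.268], [0.5794, -0.1475, 0.268]]
[[0.5834, -0.111, 0.271], [0.5936, -0.1123, 0.271], [0.5893, -0.1483, 0.271], [0.5791, -0.1469, 0.271]]
[ 0.58267361 -0.16960154  0.23516257]
```

```bash
python3 -m handwheel '[[[0.01,0,0,-0.09],[0.02,-0.0013,0,0],[0.03,-0.0013,0,0],[0.035,-0.0013,0,0],[0.035,-0.0013,0,0],[0.035,-0.0013,0,0],[0.035,-0.0013,0,0],[0.035,-0.0013,0,0],[0.035,-0.0013,0,0],[0.03,-0.0013,0,0],[0.02,-0.0013,0,0],[0.01,-0.0013,0,0],[0,0,0,0],[0,0,0,0],[0,0,0,0]]]'
python3 - <<'E'
from h import *
t=Cam("top");s=Cam("side"); print(env.state()["tool_pos"])
o=np.hstack([crop(t.img,180,150,130,110,3),crop(s.img,200,170,130,110,3)])
cv2.imwrite("pics/over.png",o)
g=t.img.astype(int)
m=(g.min(2)>185).astype(np.uint8); m[:,:150]=0;m[:,300:]=0;m[:170]=0;m[235:]=0
n,l,st,_=cv2.connectedComponentsWithStats(m); 
for i in range(1,n):
  if st[i,4]>20:
    b=cv2.boxPoints(cv2.minAreaRect(np.argwhere(l==i)[:,::-1].astype(np.float32))); print(b.round(1).tolist(),t.onz(b,.270).round(4).tolist())
E
```

```text
clock: 6.8
tool_pos: [0.5792, 0.1592, 0.2362]
tcp_rot: [-3.142, 0.001, 1.541]
ft_force: [0.4, -0.8, -1.5]
finger_gap: 0.011
grasp_force: 58.8
[0.57921486 0.15921912 0.23627498]
[[190.5, 171.10000610351562], [194.0, 170.60000610351562], [197.3000030517578, 197.60000610351562], [193.89999389648438, 198.0]] [[0.6446, 0.1941, 0.27], [0.6452, 0.1884, 0.27], [0.6014, 0.1822, 0.27], [0.6008, 0.1878, 0.27]]
[[222.0, 209.0], [243.0, 209.0], [243.0, 215.0], [222.0, 215.0]] [[0.5827, 0.142, 0.27], [0.5824, 0.1083, 0.27], [0.5729, 0.1082, 0.27], [0.5731, 0.1419, 0.27]]
```

View pics/over.png

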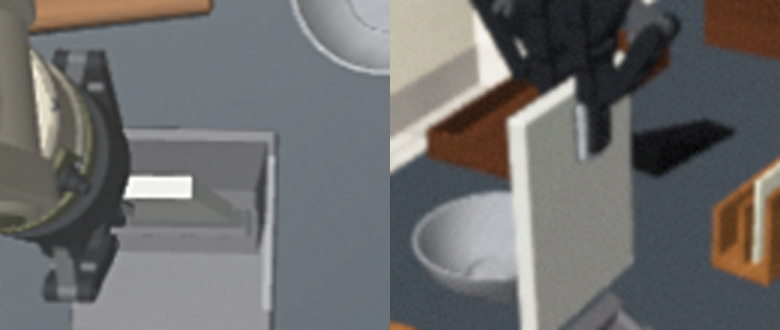

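```bash
python3 -m handwheel '[[[0.0015,-0.0013,0.01,0],[0,0,0.016,0],[0,0,0.012,0],[0,0,0.004,0],[0,0,0,0],[0,0,0,0],[0,0,0,0]]]'
python3 -m handwheel '[[[0,0,0.003,0],[0,0,0,0],[0,0,0,0]]]'
python3 -m handwheel '[[[0,0,0.003,0],[0,0,0,0],[0,0,0,0]]]'
python3 -m handwheel '[[[0,0,0.002,0],[0,0,0,0],[0,0,0,0]]]'
```

```text
clock: 7.6
tool_pos: [0.5782, 0.162, 0.195]
tcp_rot: [3.14, -0.0, 1.543]
ft_force: [0.2, -0.3, -1.3]
finger_gap: 0.0115
grasp_force: 58.8
clock: 7.9
tool_pos: [0.5777, 0.1619, 0.1913]
tcp_rot: [3.141, 0.0, 1.543]
ft_force: [-0.1, 0.3, -1.9]
finger_gap: 0.0115
grasp_force: 58.8
clock: 8.2
tool_pos: [0.5776, 0.1619, 0.1881]
tcp_rot: [-3.141, 0.0, 1.543]
ft_force: [0.7, -0.1, -2.4]
finger_gap: 0.0112
grasp_force: 58.8
clock: 8.5
tool_pos: [0.5777, 0.1619, 0.1862]
tcp_rot: [-3.141, 0.0, 1.543]
ft_force: [0.0, 0.4, -0.8]
finger_gap: 0.0117
grasp_force: 58.8
```

```bash
for i in 1; do :; done; python3 -m handwheel '[[[0,0,0.002,0],[0,0,0,0],[0,0,0,0]]]'
python3 -m handwheel '[[[0,0,0.002,0],[0,0,0,0],[0,0,0,0]]]'
python3 -m handwheel '[[[0,0,0.0015,0],[0,0,0,0],[0,0,0,0]]]'
```

```text
clock: 8.8
tool_pos: [0.5777, 0.1619, 0.1842]
tcp_rot: [-3.141, 0.0, 1.543]
ft_force: [-0.4, -0.2, -2.2]
finger_gap: 0.0113
grasp_force: 58.8
clock: 9.1
tool_pos: [0.5777, 0.1619, 0.1822]
tcp_rot: [-3.141, 0.0, 1.543]
ft_force: [-0.6, 0.7, -1.7]
finger_gap: 0.0113
grasp_force: 58.8
clock: 9.4
tool_pos: [0.578, 0.1619, 0.1809]
tcp_rot: [3.141, 0.0, 1.543]
ft_force: [0.2, 0.2, -0.9]
finger_gap: 0.0111
grasp_force: 58.8
```

```bash
python3 -m handwheel '[[[0,0,0.0015,0],[0,0,0,0],[0,0,0,0]]]'
python3 -m handwheel '[[[0,0,0.001,0],[0,0,0,0],[0,0,0,0]]]'
```

```text
clock: 9.7
tool_pos: [0.5786, 0.1619, 0.1802]
tcp_rot: [3.139, -0.0, 1.543]
ft_force: [1.4, -0.3, 4.9]
finger_gap: 0.0107
grasp_force: 59.7
clock: 10.0
tool_pos: [0.5789, 0.162, 0.18]
tcp_rot: [3.138, -0.0, 1.543]
ft_force: [-0.3, 0.2, 8.2]
finger_gap: 0.0109
grasp_force: 60.2
```

```bash
python3 -m handwheel '[[[0,0,-0.002,0],[0,0,0,0]]]'
python3 -m handwheel '[[[0,0,0,0],[0,0,0,0],[0,0,0,0],[0,0,0,0],[0,0,0,0]]]' 0.03
python3 - <<'E'
from h import *
s=Cam("side");t=Cam("top")
cv2.imwrite("pics/open.png",np.hstack([crop(s.img,210,180,110,150,3.5),crop(t.img,180,150,110,150,3.5)]))
E
```

```text
clock: 10.2
tool_pos: [0.5781, 0.1619, 0.1806]
tcp_rot: [3.141, -0.0, 1.543]
ft_force: [0.9, 0.1, 2.9]
finger_gap: 0.0116
grasp_force: 59.7
clock: 10.7
tool_pos: [0.5776, 0.1619, 0.18]
tcp_rot: [-3.141, 0.0, 1.543]
ft_force: [-0.2, 0.1, -0.4]
finger_gap: 0.0298
grasp_force: 0.0
```

View pics/open.png

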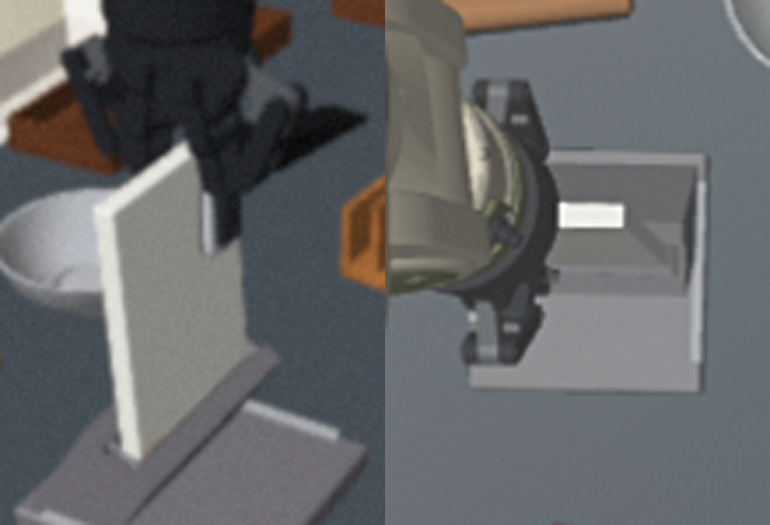

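The picture shows the handset standing in the slot mouth, bottom at side-crop (130,455), loosely held between the fingers. Next I'll lean it back towards the robot with the room-side finger.

```bash
python3 -m handwheel '[[[0,-0.005,0,0],[0,-0.004,0,0],[0,-0.003,0,0],[0,-0.003,0,0],[0,-0.003,0,0],[0,-0.003,0,0],[0,0,0,0]]]' 0.046
python3 -m handwheel '[[[0,-0.004,0.001,0],[0,-0.004,0.001,0],[0,-0.004,0.001,0],[0,-0.004,0.001,0],[0,-0.004,0.001,0],[0,0,0,0],[0,0,0,0]]]'
python3 - <<'E'
from h import *
s=Cam("side");t=Cam("top")
cv2.imwrite("pics/tilt.png",np.hstack([crop(s.img,210,180,110,150,3.5),crop(t.img,180,150,110,150,3.5)]))
E
```

```text
clock: 11.5
tool_pos: [0.5563, 0.1625, 0.1803]
tcp_rot: [-3.141, 0.0, 1.543]
ft_force: [0.6, -0.2, -0.6]
finger_gap: 0.0457
grasp_force: 0.0
clock: 12.2
tool_pos: [0.5365, 0.1631, 0.1754]
tcp_rot: [-3.141, 0.0, 1.543]
ft_force: [-0.1, 0.7, 1.0]
finger_gap: 0.0462
grasp_force: 0.7
```

View pics/tilt.png

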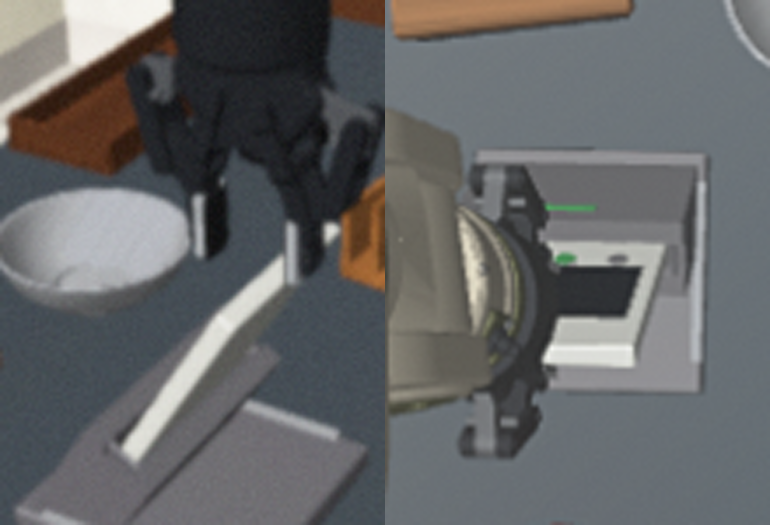

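The handset leans on the robot-side finger at about 29°, screen facing the room. I'll carry on a little further.

```bash
python3 -m handwheel '[[[0,-0.003,0,0],[0,-0.003,0,0],[0,-0.003,0,0],[0,-0.003,0,0],[0,0,0,0],[0,0,0,0],[0,0,0,0]]]'
python3 - <<'E'
from h import *
s=Cam("side");t=Cam("top")
cv2.imwrite("pics/tilt2.png",np.hstack([crop(s.img,210,180,110,150,3.5),crop(t.img,180,150,110,150,3.5)]))
E
```

```text
clock: 13.0
tool_pos: [0.5249, 0.1634, 0.1753]
tcp_rot: [3.141, 0.0, 1.543]
ft_force: [-0.7, -0.0, -0.4]
finger_gap: 0.0463
grasp_force: 0.0
```

View pics/tilt2.png

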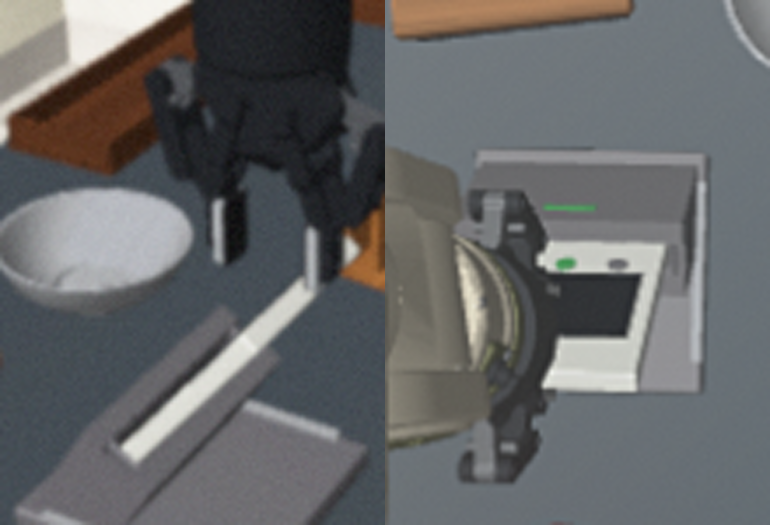

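Run:
```python
from h import *
t=Cam("top");w=-.028;x,y=.5746,.1648
R=np.array([[np.cos(w),-np.sin(w),0],[np.sin(w),np.cos(w),0],[0,0,1]])
L=np.radians(32);u=np.array([-np.sin(L),0,np.cos(L)]);n=np.array([np.cos(L),0,np.sin(L)])
F=np.array([27,0,35.])
for nm,A,th in [("seat",F-6*n,32),("plug12",F+12*u-6*n,32),("u25",F+25*u-6*n,32),("u35",F+35*u-7*n,32),("u40,38",F+40*u-7.5*n,38),("u40,42",F+40*u-7.5*n,42),("u30,35",F+30*u-7.5*n,35)]:
    a=np.radians(th);U=np.array([-np.sin(a),0,np.cos(a)]);N=np.array([np.cos(a),0,np.sin(a)])
    P=[R@((A+150*U+k*N+[0,-55,0])/1000)+[x,y,0] for k in(0,12)]
    q=t.pix(P); print(nm,q.round(1).tolist(), (3.5*(q-[180,150])+[385,0]).round().tolist())
```

```text
seat [[251.8, 252.8], [251.5, 247.1]] [[636.0, 360.0], [635.0, 340.0]]
plug12 [[250.8, 256.2], [250.4, 250.4]] [[633.0, 372.0], [632.0, 352.0]]
u25 [[249.7, 260.0], [249.3, 254.2]] [[629.0, 385.0], [628.0, 365.0]]
u35 [[248.9, 263.4], [248.5, 257.6]] [[626.0, 397.0], [625.0, 377.0]]
u40,38 [[249.1, 272.4], [248.6, 267.1]] [[627.0, 428.0], [625.0, 410.0]]
u40,42 [[249.6, 276.8], [249.0, 271.9]] [[629.0, 444.0], [626.0, 427.0]]
u30,35 [[249.6, 265.8], [249.2, 260.3]] [[629.0, 405.0], [627.0, 386.0]]
```

The handset's top corner is at top-crop (637,390), about 25 mm up from the slot floor, so it is partly in. I'll clear the fingers and look at it unobstructed.

```bash
python3 -m handwheel '[[[0,-0.004,0,0],[0,-0.004,0,0],[0,0,0,0],[0,0,-0.02,0],[0,0,-0.03,0],[0,0,-0.03,0],[-0.03,-0.03,0,0],[-0.04,-0.03,0,0],[-0.04,-0.03,0,0],[-0.04,0,0,0],[0,0,0,0]]]'
python3 - <<'E'
from h import *
s=Cam("side");t=Cam("top")
cv2.imwrite("pics/free.png",np.hstack([crop(s.img,210,220,110,120,3.5),crop(t.img,185,185,110,120,3.5)]))
E
```

```text
clock: 14.25
tool_pos: [0.422, 0.0128, 0.2557]
tcp_rot: [3.14, 0.002, 1.537]
ft_force: [0.5, 1.4, -1.4]
finger_gap: 0.0459
grasp_force: 0.0
```

View pics/free.png

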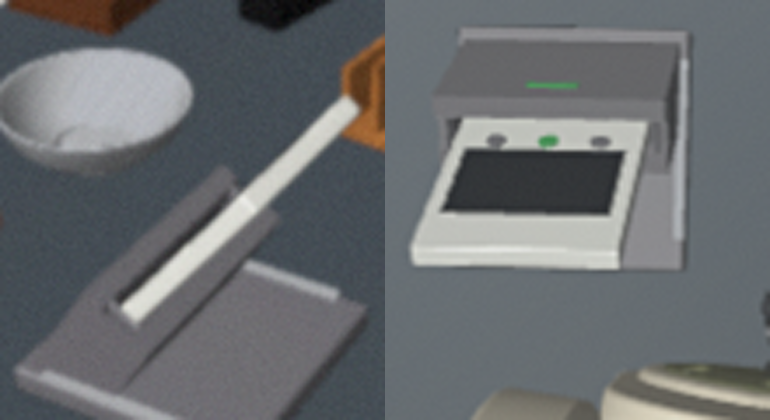

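The picture shows the free handset leaning in the slot mouth, screen up and to the room. Its top edge runs from top-image (193,260) to (252,261), and its end edge in the side image runs from (245,310) to (310,248). I'll measure its tilt by triangulating.

```bash
cat > m.py <<'E'
from h import *
from scipy.optimize import least_squares
s=Cam("side");t=Cam("top")
g=t.img.astype(int); m=((g.min(2)>165)&(g.max(2)-g.min(2)<40)).astype(np.uint8); m[:215]=0;m[275:]=0;m[:,:185]=0;m[:,262:]=0
n,l,st,_=cv2.connectedComponentsWithStats(m); i=1+st[1:,4].argmax(); c=cv2.findContours((l==i).astype(np.uint8),cv2.RETR_EXTERNAL,2)[0][0].reshape(-1,2)
print("top quad",cv2.approxPolyDP(c,2.5,True).reshape(-1,2).tolist())
g=s.img.astype(int); m2=((g.min(2)>160)&(g.max(2)-g.min(2)<45)).astype(np.uint8); m2[:235]=0;m2[325:]=0;m2[:,:230]=0;m2[:,325:]=0
m2[:,225:325]&=1
n,l,st,_=cv2.connectedComponentsWithStats(m2)
for i in range(1,n):
    if st[i,4]>60:
        c=cv2.findContours((l==i).astype(np.uint8),cv2.RETR_EXTERNAL,2)[0][0].reshape(-1,2); print("side",st[i],cv2.approxPolyDP(c,1.8,True).reshape(-1,2).tolist())
E
python3 m.py
python3 - <<'E'
from h import *
t=Cam("top");s=Cam("side");print([int(v) for v in t.img[240:270,245].mean(1)],[int(v) for v in t.img[240:270,200].mean(1)])
for y in(250,255,258): print([int(v) for v in t.img[y,188:200].mean(1)],[int(v) for v in t.img[y,245:260].mean(1)])
for y in range(242,316,6): print(y,[int(v) for v in s.img[y,236:320].min(1)])
E
```

```text
top quad [[207, 219], [193, 253], [194, 260], [251, 261], [259, 220]]
side [230 235  34  28 764] [[230, 262], [255, 257], [263, 248], [262, 242], [247, 235], [230, 236], [230, 255], [232, 256]]
side [245 248  67  64 566] [[311, 250], [307, 248], [245, 309], [249, 311]]
[53, 53, 53, 52, 49, 52, 120, 196, 194, 190, 190, 189, 190, 189, 190, 190, 198, 212, 205, 203, 205, 187, 102, 104, 108, 108, 109, 109, 108, 108] [195, 195, 194, 189, 163, 158, 192, 191, 189, 189, 190, 189, 190, 189, 187, 203, 218, 202, 200, 205, 181, 110, 105, 109, 108, 110, 109, 110, 110, 109]
[111, 110, 110, 110, 108, 124, 165, 191, 193, 190, 190, 190] [190, 190, 190, 188, 190, 192, 195, 172, 110, 113, 137, 140, 141, 140, 140]
[111, 109, 109, 116, 161, 202, 200, 198, 197, 198, 198, 199] [190, 189, 189, 188, 190, 192, 165, 104, 115, 141, 141, 138, 141, 140, 140]
[110, 109, 107, 108, 148, 199, 204, 199, 200, 200, 201, 200] [205, 204, 204, 205, 206, 207, 171, 109, 134, 141, 141, 141, 140, 141, 141]
242 [178, 180, 182, 184, 182, 183, 178, 181, 184, 181, 184, 180, 181, 180, 182, 186, 179, 177, 180, 184, 183, 182, 183, 179
[... 4048 characters left out ...]
3, 100, 102, 98, 102, 97, 90, 75, 61, 75, 98, 104, 108, 110, 110, 106, 109, 108, 110, 107, 111, 108, 109, 112, 108, 109, 109, 106, 109, 110, 109, 109, 110, 106, 108, 105, 108, 107, 109, 106, 110, 105, 106, 108, 109, 107, 106, 110, 106, 110, 109, 105, 108, 110, 107, 102, 85, 69, 64, 68, 67, 69]
314 [105, 104, 103, 104, 102, 100, 103, 102, 104, 100, 99, 99, 107, 105, 102, 100, 103, 103, 100, 100, 102, 95, 94, 80, 65, 75, 93, 104, 111, 107, 111, 113, 113, 106, 112, 111, 108, 111, 111, 109, 109, 109, 107, 107, 111, 108, 108, 110, 113, 108, 108, 111, 108, 110, 109, 108, 105, 109, 105, 109, 108, 112, 108, 108, 110, 102, 105, 108, 110, 104, 109, 110, 102, 90, 73, 60, 60, 60, 68, 67, 69, 69, 69, 67]
```

Run:
```python
from h import *
t=Cam("top");s=Cam("side")
def tri(p,q):
    a=t.ray([p])[0];b=s.ray([q])[0];A=np.c_[a,-b];k=np.linalg.lstsq(A,s.T[:3,3]-t.T[:3,3],rcond=None)[0]
    P=t.T[:3,3]+a*k[0];Q=s.T[:3,3]+b*k[1];return (P+Q)/2,np.linalg.norm(P-Q)
x,y,w=.5746,.1648,-.028
R=np.array([[np.cos(w),-np.sin(w),0],[np.sin(w),np.cos(w),0],[0,0,1]])
for p,q in (([192.3,260.4],[283,281.5]),([192,255.5],[275.7,276.5])):
    P,e=tri(p,q); print(P.round(4),e.round(4),(R.T@(P-[x,y,0])*1000).round(1))
L=np.radians(32);u=np.array([-np.sin(L),0,np.cos(L)]);n=np.array([np.cos(L),0,np.sin(L)])
F=np.array([27,0,35.])
for uu,k,th in [(10,-6,32),(25,-6,32),(30,-7.5,34),(35,-7.5,36),(40,-7.5,36),(40,-7.5,40)]:
    a=np.radians(th);U=np.array([-np.sin(a),0,np.cos(a)]);N=np.array([np.cos(a),0,np.sin(a)]);A=F+uu*u+k*n
    f=lambda l,kk,Y:R@((A+l*U+kk*N+[0,Y,0])/1000)+[x,y,0]
    print(uu,th,"top",t.pix([f(150,0,55),f(150,12,55),f(150,0,-55)]).round(1).tolist(),"side",s.pix([f(150,0,55),f(150,12,55),f(150,0,-55),f(46-uu,0,55),f(46-uu,12,55)]).round(1).tolist())
```

```text
[0.5022 0.2222 0.1584] 0.0009 [-74.   55.3 158.4]
[0.5134 0.2221 0.1646] 0.006 [-62.8  55.6 164.6]
10 32 top [[191.1, 254.1], [190.3, 248.4], [251.0, 255.6]] side [[277.6, 275.1], [272.4, 270.4], [308.4, 246.2], [250.8, 309.2], [246.1, 304.8]]
25 32 top [[188.9, 258.4], [188.1, 252.6], [249.7, 260.0]] side [[281.6, 270.2], [276.3, 265.3], [312.3, 241.4], [250.8, 309.2], [246.1, 304.8]]
30 34 top [[188.7, 263.0], [187.7, 257.4], [249.5, 264.6]] side [[285.9, 271.3], [280.7, 266.3], [316.3, 242.2], [251.6, 310.0], [247.0, 305.5]]
35 36 top [[188.3, 266.9], [187.3, 261.4], [249.3, 268.5]] side [[289.5, 271.8], [284.4, 266.6], [319.6, 242.6], [251.7, 310.1], [247.2, 305.4]]
40 36 top [[187.6, 268.4], [186.6, 262.9], [248.9, 270.1]] side [[290.8, 270.1], [285.7, 264.9], [321.0, 241.0], [251.6, 309.9], [247.0, 305.3]]
40 40 top [[188.5, 273.0], [187.4, 267.9], [249.3, 274.7]] side [[295.2, 274.7], [290.3, 269.3], [324.9, 245.1], [251.7, 310.1], [247.4, 305.3]]
```

The triangulated top edge lies in a plane consistent with the handset centred in the slot. It rests on the plug, about 9 mm above the floor, leaning back within the slot's slack.

I'll push on the sloping top edge with the inner corner of the robot-side fingertip, along the slot direction. Going above it first.

```bash
python3 -m handwheel '[[[0.02,0.01,0,0],[0.035,0.02,0,0],[0.035,0.025,0,0],[0.035,0.025,0,0],[0.02,0.012,0,0],[0.012,0.003,0,0],[0,0,0,0],[0,0,0,0]]]' 0.03
python3 -m handwheel '[[[0,0,0.02,0],[0,0,0.025,0],[0,0,0.015,0],[0,0,0,0],[0,0,0,0]]]'
```

```text
clock: 15.45
tool_pos: [0.5212, 0.1703, 0.2551]
tcp_rot: [-3.141, 0.001, 1.544]
ft_force: [-0.8, 0.3, -1.0]
finger_gap: 0.0301
grasp_force: 0.0
clock: 15.95
tool_pos: [0.5216, 0.1695, 0.1959]
tcp_rot: [3.142, 0.0, 1.542]
ft_force: [1.1, -1.1, 0.0]
finger_gap: 0.0301
grasp_force: 0.0
```

```bash
python3 -m handwheel '[[[-0.0027,0,0.01,0],[0,0,0.008,0],[0,0,0,0],[0,0,0,0]]]'
python3 -m handwheel '[[[0,0,0.003,0],[0,0,0,0],[0,0,0,0]]]'
python3 -m handwheel '[[[0,0,0.003,0],[0,0,0,0],[0,0,0,0]]]'
python3 -m handwheel '[[[0,0,0.002,0],[0,0,0,0],[0,0,0,0]]]'
```

```text
clock: 16.35
tool_pos: [0.5217, 0.1677, 0.1771]
tcp_rot: [-3.141, 0.0, 1.543]
ft_force: [-0.5, -0.3, 0.9]
finger_gap: 0.0298
grasp_force: 0.0
clock: 16.65
tool_pos: [0.5222, 0.1679, 0.1746]
tcp_rot: [3.141, -0.0, 1.543]
ft_force: [-1.0, 0.1, 1.2]
finger_gap: 0.0301
grasp_force: 0.6
clock: 16.95
tool_pos: [0.5218, 0.168, 0.1736]
tcp_rot: [3.14, -0.0, 1.543]
ft_force: [-5.7, -0.3, 15.6]
finger_gap: 0.0299
grasp_force: 7.5
clock: 17.25
tool_pos: [0.5216, 0.168, 0.1731]
tcp_rot: [3.139, -0.001, 1.543]
ft_force: [-7.7, -1.6, 24.3]
finger_gap: 0.03
grasp_force: 12.4
```

```bash
python3 -m handwheel '[[[0,0.003,0,0],[0,0,0,0],[0,0,0,0]]]'
python3 -m handwheel '[[[0,0.003,0,0],[0,0,0,0],[0,0,0,0]]]'
```

```text
clock: 17.55
tool_pos: [0.5225, 0.1681, 0.1729]
tcp_rot: [-3.14, -0.001, 1.544]
ft_force: [-13.5, -0.6, 27.3]
finger_gap: 0.03
grasp_force: 15.4
clock: 17.85
tool_pos: [0.5265, 0.168, 0.1712]
tcp_rot: [-3.141, -0.001, 1.543]
ft_force: [-8.4, 0.0, 15.9]
finger_gap: 0.0303
grasp_force: 8.7
```

```bash
python3 -m handwheel '[[[0,0.002,0.001,0],[0,0,0,0],[0,0,0,0]]]'
python3 -m handwheel '[[[0,0.001,0.0015,0],[0,0,0,0],[0,0,0,0]]]'
python3 -m handwheel '[[[0,0.001,0.0015,0],[0,0,0,0],[0,0,0,0]]]'
```

```text
clock: 18.15
tool_pos: [0.5285, 0.1679, 0.17]
tcp_rot: [-3.14, -0.001, 1.543]
ft_force: [-6.8, -1.0, 14.2]
finger_gap: 0.03
grasp_force: 8.0
clock: 18.45
tool_pos: [0.5291, 0.168, 0.1692]
tcp_rot: [-3.14, -0.001, 1.544]
ft_force: [-9.7, 0.0, 19.7]
finger_gap: 0.0301
grasp_force: 10.9
clock: 18.75
tool_pos: [0.53, 0.168, 0.1684]
tcp_rot: [-3.141, -0.001, 1.544]
ft_force: [-12.2, 0.2, 23.5]
finger_gap: 0.0301
grasp_force: 12.8
```

```bash
python3 -m handwheel '[[[0,0.0025,0.0005,0],[0,0,0,0],[0,0,0,0]]]'
python3 -m handwheel '[[[0,0.001,0.0015,0],[0,0,0,0],[0,0,0,0]]]'
python3 -m handwheel '[[[0,0.001,0.0015,0],[0,0,0,0],[0,0,0,0]]]'
```

```text
clock: 19.05
tool_pos: [0.5314, 0.1679, 0.1676]
tcp_rot: [-3.138, -0.001, 1.544]
ft_force: [-13.8, 0.3, 23.6]
finger_gap: 0.03
grasp_force: 13.7
clock: 19.35
tool_pos: [0.5315, 0.1679, 0.1673]
tcp_rot: [-3.138, -0.001, 1.544]
ft_force: [-18.4, -0.8, 33.6]
finger_gap: 0.0305
grasp_force: 18.9
clock: 19.65
tool_pos: [0.5316, 0.1679, 0.1671]
tcp_rot: [-3.137, -0.001, 1.544]
ft_force: [-23.7, -0.7, 42.7]
finger_gap: 0.0305
grasp_force: 24.1
```

It has come to a hard stop, with the force lined up with the slot. I'll back off and measure.

```bash
python3 -m handwheel '[[[0,-0.002,-0.004,0],[0,-0.002,-0.005,0],[0,0,-0.02,0],[0,0,-0.03,0],[0,0,-0.03,0],[-0.03,-0.03,0,0],[-0.04,-0.03,0,0],[-0.04,-0.03,0,0],[-0.04,-0.02,0,0],[0,0,0,0],[0,0,0,0]]]'
python3 m.py
python3 - <<'E'
from h import *
t=Cam("top");s=Cam("side")
for c in(200,245): print([int(v) for v in t.img[238:268,c].mean(1)])
print([int(v) for v in t.img[252,186:200].mean(1)],[int(v) for v in t.img[252,246:262].mean(1)])
E
```

```text
clock: 20.75
tool_pos: [0.4183, 0.0197, 0.2509]
tcp_rot: [3.141, -0.0, 1.54]
ft_force: [0.3, -0.2, -0.6]
finger_gap: 0.0298
grasp_force: 0.0
top quad [[193, 251], [195, 255], [251, 256], [259, 220], [208, 219]]
side [230 235  34  28 765] [[230, 262], [255, 257], [262, 250], [263, 244], [252, 236], [230, 236]]
side [245 249  63  63 526] [[304, 249], [245, 307], [248, 311], [307, 253]]
[192, 193, 190, 190, 190, 188, 187, 188, 188, 188, 186, 188, 210, 228, 206, 204, 206, 179, 109, 105, 110, 110, 108, 110, 109, 110, 110, 109, 108, 109]
[51, 51, 49, 58, 124, 194, 191, 188, 187, 187, 188, 187, 184, 202, 226, 210, 205, 206, 185, 130, 138, 142, 138, 115, 97, 108, 108, 108, 109, 108]
[111, 111, 110, 110, 110, 107, 109, 156, 206, 209, 208, 207, 206, 208] [227, 227, 228, 230, 232, 218, 150, 111, 134, 142, 141, 140, 140, 140, 141, 140]
```

Run:
```python
from h import *
t=Cam("top");s=Cam("side")
x,y,w=.5746,.1648,-.028
R=np.array([[np.cos(w),-np.sin(w),0],[np.sin(w),np.cos(w),0],[0,0,1]])
L=np.radians(32);u=np.array([-np.sin(L),0,np.cos(L)]);n=np.array([np.cos(L),0,np.sin(L)])
F=np.array([27,0,35.])
for uu in(0,2,4,9,11,13):
    th=32+np.degrees(np.arctan(3/(40-uu)));a=np.radians(th);U=np.array([-np.sin(a),0,np.cos(a)]);N=np.array([np.cos(a),0,np.sin(a)]);A=F+uu*u-4.5*n
    f=lambda l,kk,Y:R@((A+l*U+kk*N+[0,Y,0])/1000)+[x,y,0]
    print(uu,round(th,1),"top",t.pix([f(150,0,44),f(150,0,-43)]).round(1).tolist(),"side",s.pix([f(150,12,-55),f(150,0,-55),f(150,0,55)]).round(1).tolist())
```

```text
0 36.3 top [[199.1, 255.8], [245.7, 257.0]] side [[305.1, 248.4], [309.6, 252.9], [279.2, 282.4]]
2 36.5 top [[198.9, 256.7], [245.5, 257.9]] side [[305.9, 247.9], [310.3, 252.5], [279.9, 282.0]]
4 36.8 top [[198.6, 257.5], [245.4, 258.7]] side [[306.6, 247.6], [311.1, 252.1], [280.7, 281.6]]
9 37.5 top [[198.1, 259.8], [245.0, 261.0]] side [[308.7, 246.7], [313.1, 251.3], [282.8, 280.9]]
11 37.9 top [[197.9, 260.8], [244.9, 262.0]] side [[309.6, 246.4], [314.0, 251.1], [283.8, 280.6]]
13 38.3 top [[197.7, 261.9], [244.8, 263.1]] side [[310.5, 246.2], [314.9, 250.9], [284.8, 280.5]]
```

The measured edges (top-view rows 255.2 and 256.3) match a fully home handset, predicted at 255.8 and 257.0. Before the press they matched about 10 mm proud, and the push ended in a hard stop. The arm is clear, so I'm handing in.

```bash
python3 -c "
from cell import env
print(env.close_job())"
```

```text
the job is handed in; nothing more can be done
None
```

The handset is in the dock slot, screen to the room and right way up, and by camera measurement pressed home on the slot floor. The arm let go and moved clear, and I handed the job in at about 21 s; no verdict came back. The final press reached about 49 N at the wrist (limit 120 N), through a fingertip, and the handset leans back about 4° within the slot's slack.

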